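# Hang the hand weight on the spring arm

## Task

Grip the knob of the spring arm and draw its hook down beside the hand weight standing in the dish, swing the hook in under the weight's handle while the weight still stands, then let the arm up slowly so that the hook lifts the weight clear of the dish. Ease it up only until spring and weight balance and let go there, so that the arm stays where it is and neither rises nor sinks when released; leave the weight hanging still. Do not handle or tip the weight itself, never force the hook against it, and leave the other things where they are.

Things in the scene. Friction and masses are not known exactly. Their poses are not given: they have to be found in the camera images.
- stand: fixed stand of the spring arm: grey foot disc 150 mm across, upright steel column 28 mm across and 470 mm tall. Origin: centre of the foot's underside on the table, on the column axis; z up. The arm slides and swings about this column; at swing 0 it points along the stand's -x axis.
- swivel (a joint): swing of the arm about the column (rad), -0.9 to 0.9; 0: arm along the stand's -x; growing values carry the hook towards the stand's +y (clockwise seen from above). Light friction, stays where left.
- liftarm (a joint): how far the arm is drawn down (m): 0 at the top stop, 0.16 at the bottom stop. A spring pulls it up: without load the arm pulls up with about 1.3 N at 0 and 0.7 N more for each 10 mm drawn down (11.4 N at 0.145), slide friction 0.2 N, little damping: let go it flies up. The weight's mass is not known (filled differently each time, about 0.2 to 0.8 kg), so it balances anywhere from about 0.007 to 0.097.
- grip (a point): centre of the upright black rubber knob at the arm's free end, 24 mm across and 36 mm tall (18 mm above and below this point), 170 mm from the column axis. The horizontal steel arm (14 mm thick) runs 38 mm below this point from the column to below the knob. Knob, arm and hook move as one, down with the slide and around the column with the swing. Its axes: z up, -x points outward along the arm (away from the column), +y is the way the hook's point looks.
- hook (a point): the point in the hook's bowl where the centre of a handle bar rests when hooked. Same axes as grip. The steel hook (8 mm round bar) hangs under the knob: straight stem on the knob's axis (its axis 13 mm to -y of this point), bowl below (underside 12 mm below this point), point rising on the +y side to 16 mm above this point, 14 mm to +y of it. The gap between stem and point is 17 to 19 mm wide and opens upward. The knob centre is 118 mm above this point.
- weight: the hand weight, grey plastic body 72 mm across and 44 mm tall with a steel loop handle (8 mm bar) on top, standing loose in the dish. Origin: centre of its underside, z up. The handle lies in its x-z plane: uprights 30 mm to +x and -x, rising to 76 mm, then sloping up to a peak at the middle. Between body top (44 mm) and underside of the peak (88 mm) the window is 44 mm high and 52 mm wide; the hook goes through it along y.
- handle (a point): centre of the handle bar at its peak, 92 mm above the underside of the weight. Same axes as the weight.
- dish: fixed round black dish, 92 mm across outside, 82 mm inside; origin: centre of its underside on the table. Inner floor 10 mm and rim 15 mm above the table.
- lunchbox: green lunch box with dark top, 130 x 170 x 52 mm, loose; leave alone. Origin: centre of its underside.
- jar: clear jar with white lid, 70 mm across, 120 mm tall, loose; leave alone. Origin: centre of its underside.
- cup: white cup, 72 mm across, 85 mm tall, loose; leave alone. Origin: centre of its underside.
Not all that is in view belongs to the job. There is more than one size of the dish; the job needs the larger. Leave any green or purple look-alike of the weight alone.

How it is judged:
By the outcome, as a careful person would: the job done as asked, in the order asked, and still so for the second after the job is handed in, with the robot touching nothing.
It also fails if it takes over 72 s, if anything falls off the work surface, if the arm or the gripper's body presses on something with over 40 N, if the wrist force passes 120 N, or if a joint passes its speed limit or range.

## Robot

A 6-joint arm with a two-finger parallel gripper is mounted at the origin on the work surface. World frame = base frame: x ahead of the robot, y to its left, z up, the work surface at z = 0. Lengths are in mm, angles in rad, forces in N, time in s.
With the tool pointing down it reaches from about 325 to 875 mm from the base axis. Payload 4.4 kg.
Tool frame: the origin (TCP) lies midway between the tips of the shut fingers; the grasp point (between the pads) lies 19 mm behind it; z points along the fingers, y is the direction in which the jaws open and shut (so a half turn about z gives the same grasp; the last joint's range is limited). The gripper opens to 85 mm and grips with 20 to 120 N. Pads are 22 mm wide; open, the fingers measure 114 mm over their backs; the gripper's body (76 mm by 85 mm) begins 54 mm behind the grasp point. The pads swing forward as they close: fully open they stand 13 mm farther back than shut.
Start: joints at [1.119, 0.207, 1.542, -0, 1.393, -0.15], TCP at [170.922, 549.011, 231.282] pointing down, gripper open.
Joint ranges: [-2.73, 2.73], [-0.86, 2.22], [0.23, 2.46], [-1.11, 4.25], [0.08, 2.63], [-2.82, 2.82]. Speed limits (rad/s): [2.79, 2.79, 3.14, 3.14, 3.14, 3.14].

## Interface

Orientations are given as a 3x3 rotation matrix whose columns are the frame's x, y, z axes.
In Python, from station import sensors, optics, manip, search_frame gives the robot as it stands.
- The arm moves only by the shell command python3 -m jog 'ROWS'. ROWS is JSON, a list of rows, each a list of 5 numbers: the shift along the tool's x, y, z in mm, then the turn about the tool's z in degrees, then the opening, from -1 (shut) to 1 (fully open), so that 0 is half open. A call has 1 to 12 rows; each row is the pose to reach, as a shift and turn from the pose commanded when the call began, along the tool's axes at that moment; what a row does not reach only later rows make up. A row lasts 1/12 s, in which the tool goes at most 41.7 mm and 7.16 degrees, less where a joint would pass 70% of its speed; a pose out of reach is approached as far as the arm can. A call with a gripper value outside its range is refused whole. The fingers move at their own pace and stop on an object; the grip force is fixed at half the most. Time passes only in rows, so rows that repeat a pose let the fingers close. It gives the time, the measured TCP pose, the force and the opening at its end, in the units of the state.
- sensors.read_state(): the state, without advancing time (a new reading comes with each control period).
- optics.get_image(name): name is "scene" or "top"; returns (picture, depth): 400x640x3 uint8, blue, green, red; 400x640 float32, mm along the optical axis (not along the pixel's ray), 0 where there is no reading.
- optics.camera_info(name): a dict with "mtx" (3x3 intrinsics, pixels), "extrinsics" (4x4, takes a point from world to camera coordinates). Camera axes: x right, y down, z forward; pixel columns grow to the right and rows downward; lengths in mm; the calibration is good to about 2 mm. A picture is of the moment at which its call begins. camera_info takes no time and is no camera call.
- manip.job_done(): hands the job in, once; it reports no verdict.
Trained networks look in the newest picture that a camera, given by its name, has taken for a name from the list of things; names that differ only in an ending like _2 or _b are one class to them, and where a whole thing is asked for, a point or a joint stands for the part that bears it (a point fixed in the world has none). Each returns a list of dicts, best first, with "conf" (0 to 1); they miss things now and then, are a little off and sometimes report something else, mostly with a low value. They report only what shows in the picture. A call takes as long as a camera call. They do not tell look-alikes from the thing itself.
- search_frame(thing, camera): "location" ([x, y, z] in mm, in world coordinates, good to about 4 mm: the middle of the surface that is visible of it).
The state is a dict: "time": time; "q": joint angles; "qd": joint speeds; "joint_torque": joint torques, N m; "ee_pos": TCP position; "tcp_rot": TCP orientation; "contact_force": force on the tool from outside, world axes, zero at the start; "torque": the same for the moment, N m; "finger_gap": opening from 0.0 (shut) to 1.0 (fully open).
Only numpy, scipy, OpenCV 4.12 (cv2) and the standard library are available. Lean on these libraries where they do the work, as an engineer would, in place of code of your own. Each camera call takes 0.05 s, during which the arm holds its last target. There are 200 camera calls.

## Working session

There is one attempt and no reset: what is moved stays moved. The work goes in short steps, Python scripts to look and compute and a shell command to move; the robot and the scene stay as the last step left them, time stands still between calls to the robot, and variables do not carry over. Pictures are saved under pics/ and viewed, about 8 in all and at most 12, crops included, and the job is handed in when it is done.

```bash
mkdir -p pics; cat > h.py <<'E'
from station import sensors, optics, manip, search_frame
import numpy as np, cv2
def px2w(n,u,v,d):
    c=optics.camera_info(n);K=np.array(c["mtx"]);T=np.array(c["extrinsics"])
    p=np.linalg.inv(K)@np.array([u,v,1.])*d
    return (np.linalg.inv(T)@np.append(p,1))[:3]
def cloud(n,depth):
    c=optics.camera_info(n);K=np.array(c["mtx"]);T=np.linalg.inv(np.array(c["extrinsics"]))
    v,u=np.indices(depth.shape)
    P=np.stack([(u-K[0,2])/K[0,0]*depth,(v-K[1,2])/K[1,1]*depth,depth,np.ones_like(depth)],-1)
    return (P@T.T)[...,:3]
def w2px(n,p):
    c=optics.camera_info(n);K=np.array(c["mtx"]);T=np.array(c["extrinsics"])
    q=K@(T@np.append(p,1))[:3];return q[:2]/q[2]
E
python3 - <<'E'
from h import *
np.set_printoptions(precision=1,suppress=True)
s=sensors.read_state();print(s["time"],s["ee_pos"],s["tcp_rot"],s["contact_force"])
for n in("scene","top"):
    im,d=optics.get_image(n);cv2.imwrite(f"pics/{n}0.png",im);np.save(f"{n}0.npy",d)
    T=np.array(optics.camera_info(n)["extrinsics"]);print(n,-T[:3,:3].T@T[:3,3])
    for t in("stand","grip","hook","weight","handle","dish"):
        print(t,[(np.round(r["location"]),round(r["conf"],2)) for r in search_frame(t,n)[:3]])
E
```

```text
0.0 [170.6 548.3 230.1] [[-1.   0.3 -0. ]
 [ 0.3  1.  -0. ]
 [ 0.  -0.  -1. ]] [ 0.4 -0.2  0.2]
scene [1357.2 -419.2  865.6]
stand [(array([723.,  43., 249.]), 0.74)]
grip [(array([687.,  20., 304.]), 0.82)]
hook [(array([686.,  22., 303.]), 0.81)]
weight [(array([363., 148.,  34.]), 0.67), (array([569.,  66.,  51.]), 0.61), (array([407., -25.,  40.]), 0.58)]
handle [(array([411., -26.,  45.]), 0.94), (array([366., 153.,  35.]), 0.92), (array([565.,  64.,  51.]), 0.8)]
dish [(array([422.,  73.,   3.]), 0.55), (array([574.,  44.,  10.]), 0.52)]
top [ 370.   -22.2 1618.6]
stand [(array([698.,  47., 172.]), 0.86)]
grip [(array([654.,  -4., 304.]), 0.91)]
hook [(array([658.,   0., 306.]), 0.92)]
weight [(array([540.,  72.,  54.]), 0.96), (array([341., 165.,  43.]), 0.87), (array([389., -23.,  44.]), 0.81)]
handle [(array([336., 159.,  39.]), 0.8), (array([394., -20.,  42.]), 0.78), (array([546.,  65.,  52.]), 0.64)]
dish [(array([532.,  62.,  15.]), 0.76), (array([421.,  79.,   4.]), 0.63)]
```

View pics/scene0.png

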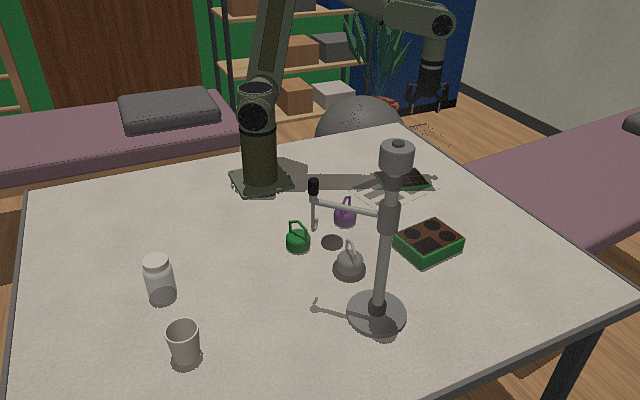

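View pics/top0.png

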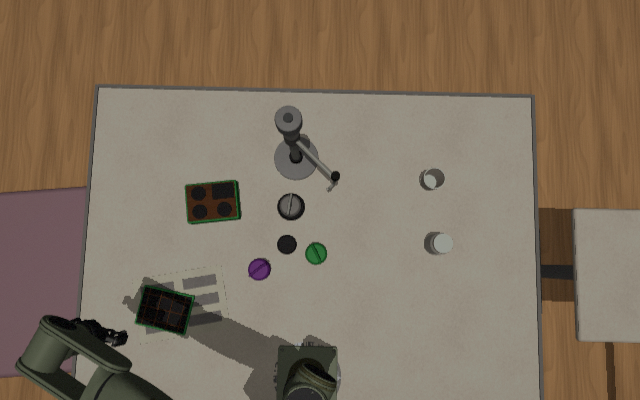

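The top view shows the stand foot at (296,158), the column head at (288,118), the knob at (336,176) and the grey weight at (291,207) in the larger dish. The green (316,253) and purple (259,269) weights are look-alikes, and the small dish is empty at (287,244). Next I measure precisely from depth.

```bash
python3 - <<'E'
from h import *
np.set_printoptions(precision=1,suppress=True)
for n in("scene","top"):
    d=np.load(f"{n}0.npy");im=cv2.imread(f"pics/{n}0.png").astype(int);P=cloud(n,d);X,Y,Z=P[...,0],P[...,1],P[...,2];ok=d>0
    def show(t,m):
        q=P[m&ok];
        if len(q): print(n,t,len(q),"med",np.median(q,0),"min",q.min(0),"max",q.max(0),"mid",(np.percentile(q,2,0)+np.percentile(q,98,0))/2)
    near=(X>450)&(X<800)&(Y>-150)&(Y<200)
    dark=im.max(-1)<70
    show("table",near&(abs(Z)<6)&(X<500))
    show("foot",near&(X>600)&(Z>6)&(Z<30))
    show("column",(abs(X-690)<80)&(abs(Y-40)<60)&(Z>50)&(Z<210))
    show("colhi",(abs(X-690)<80)&(abs(Y-40)<60)&(Z>350)&(Z<420))
    show("coltop",(abs(X-690)<80)&(abs(Y-40)<60)&(Z>430))
    k=near&dark&(Z>240)&(Z<400); show("knob",k)
    if k.any():
        zt=np.percentile(Z[k&ok],95); show("knobtop",k&(Z>zt-5))
    show("arm",near&(Z>235)&(Z<340)&~dark&(Y<30)&(Y>5))
    w=(abs(X-550)<60)&(abs(Y-66)<60)
    show("body",w&(Z>46)&(Z<60)); show("handle",w&(Z>70)&(Z<115)); show("hpeak",w&(Z>98)&(Z<115))
    q=P[w&ok&(Z>66)&(Z<115)]
    if len(q)>5:
        c=q[:,:2].mean(0);u=np.linalg.svd(q[:,:2]-c)[2][0];print("hdir",u,np.degrees(np.arctan2(u[1],u[0])),np.ptp((q[:,:2]-c)@u))
    show("dish",w&(Z>5)&(Z<20))
    show("lowhook",near&(Z>140)&(Z<235)&(Y<15)&(X<700))
im=cv2.imread("pics/top0.png")[90:240,230:390];a=cv2.resize(im,None,fx=3.7,fy=3.7,interpolation=2)
im=cv2.imread("pics/scene0.png")[160:340,270:430];b=cv2.resize(im,None,fx=3,fy=3,interpolation=2)
cv2.imwrite("pics/a.png",a);cv2.imwrite("pics/b.png",b)
E
```

```text
scene table 1201 med [473.4 -13.3   1.3] min [ 450.2 -150.    -4.4] max [499.9 199.4   5.9] mid [475.   23.5   1.3]
scene foot 1973 med [731.2  41.8  15. ] min [600.1 -72.5   6. ] max [789.5 192.2  29.9] mid [717.   52.8  15.5]
scene column 617 med [724.3  47.2 136.3] min [703.7  39.7  51. ] max [729.9  67.5 209.8] mid [718.4  52.1 130.6]
scene colhi 425 med [725.7  46.1 386.6] min [703.2  36.  350. ] max [733.  69. 412.] mid [719.9  51.4 380.6]
scene coltop 1066 med [732.1  42.8 463.1] min [681.4  19.5 430. ] max [750.6  87.3 479. ] mid [718.8  50.3 454.3]
scene knob 417 med [709.6  36.9 356.2] min [586.5 -80.2 240.3] max [737.2  71.9 399.9] mid [663.5  -5.6 337.3]
scene knobtop 60 med [727.5  45.3 396. ] min [708.1  36.9 392.2] max [732.5  69.  399.9] mid [720.3  51.2 396. ]
scene arm 102 med [684.1  17.  305.3] min [664.2   5.4 296.2] max [700.6  29.9 310.7] mid [683.4  17.5 303.3]
scene body 333 med [554.7  61.2  54.1] min [513.6  32.5  46. ] max [584.3 101.5  59.7] mid [550.5  65.1  52.7]
scene handle 83 med [560.6  65.4  93.2] min [516.9  60.   70. ] max [582.9  76.1 108.3] mid
[... 1192 characters left out ...]
m 62 med [677.4  18.3 305.3] min [659.3   6.8 299.6] max [695.3  29.9 311.9] mid [677.1  18.4 305.6]
top body 289 med [547.6  66.9  52.8] min [513.8  37.6  46.2] max [583.  106.   59.8] mid [547.9  71.7  53.1]
top handle 52 med [548.2  70.5  96. ] min [516.6  62.8  70.7] max [581.6  76.9 110. ] mid [549.   70.2  96.2]
top hpeak 18 med [548.2  70.3 104.2] min [534.6  67.5  98.8] max [566.7  73.5 110. ] mid [550.6  70.5 104.5]
hdir [-1.   0.1] 171.926234670636 64.92865462483647
top dish 243 med [542.7  60.7  10.7] min [491.2   6.1   5. ] max [609.8 124.7  19.6] mid [551.6  67.8  12.1]
top lowhook 26 med [588.3 -55.1 218.5] min [575.2 -66.1 208.2] max [596.9 -43.1 233. ] mid [585.6 -54.  221.1]
```

View pics/a.png

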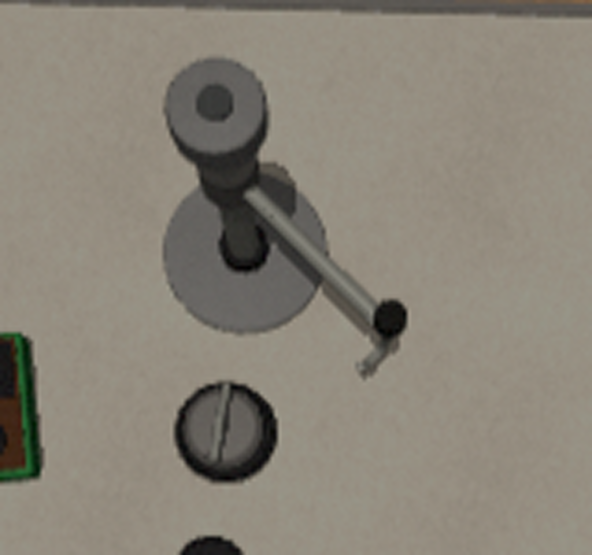

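View pics/b.png

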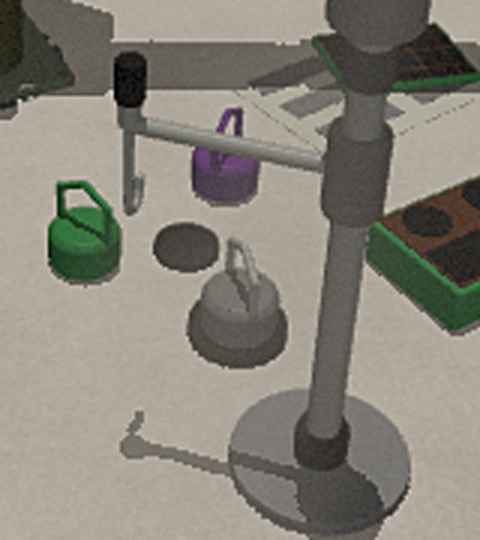

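The crops show the hook's point looking toward the weight (crop a: knob (390,318), hook tip (365,370)). The handle plane is roughly in line with the column. Now I fit the column and knob axes.

```bash
python3 - <<'E'
from h import *
from scipy.optimize import least_squares
np.set_printoptions(precision=1,suppress=True)
def fit(q,r,x0): 
    f=least_squares(lambda c:np.hypot(q[:,0]-c[0],q[:,1]-c[1])-r,x0,loss="soft_l1");return f.x,np.abs(f.fun).mean()
for n in("scene","top"):
    d=np.load(f"{n}0.npy");im=cv2.imread(f"pics/{n}0.png").astype(int);P=cloud(n,d);X,Y,Z=P[...,0],P[...,1],P[...,2];ok=d>0
    if n=="scene":
        print("col",fit(P[ok&(abs(X-715)<40)&(abs(Y-52)<40)&(Z>50)&(Z<200)],14,[712,54]))
    m=ok&(abs(X-715)<60)&(abs(Y-54)<60)&(Z>474); print(n,"head",m.sum(),P[m].mean(0),(P[m].min(0)+P[m].max(0))/2)
    m=ok&(abs(X-590)<25)&(abs(Y+65)<25)&(Z>315); q=P[m]; print(n,"knob",len(q),fit(q,12,[592,-68]),q.min(0),q.max(0))
    t=q[q[:,2]>q[:,2].max()-6]; print("ktop",len(t),t.mean(0),(t.min(0)+t.max(0))/2)
    if n=="top":
        # foot disc outline
        m=(ok&(np.hypot(X-707,Y-52)<100)&(Z>7)&(Z<20)); q=P[m];ang=np.round(np.arctan2(q[:,1]-52,q[:,0]-707)*10)
        e=np.array([q[ang==a][np.hypot(*(q[ang==a][:,:2]-[707,52]).T).argmax()] for a in np.unique(ang)])
        e=e[np.hypot(e[:,0]-707,e[:,1]-52)<85]; print("foot",len(e),fit(e,75,[707,52]))
    m=ok&(np.hypot(X-550,Y-68)<40)&(Z>46)&(Z<60);q=P[m];print("body",fit(q[q[:,2]<50],36,[550,68]) if (q[:,2]<50).sum()>8 else 0)
print(sensors.read_state()["time"])
E
```

```text
col (array([713.3,  55.5]), np.float64(0.8737221806819848))
scene head 76 [715.4  53.9 476.7] [713.5  54.9 476.6]
scene knob 208 (array([595.7, -67.4]), np.float64(1.6987842424103365)) [584.  -80.2 315.9] [610.3 -57.3 358.7]
ktop 65 [599.1 -68.9 356.3] [596.6 -68.5 355.8]
body (array([545.9,  69.2]), np.float64(1.6690122934159861))
top head 83 [714.7  55.9 476.3] [714.   52.5 477.9]
top knob 79 (array([598.4, -65.2]), np.float64(3.2664126072348583)) [586.  -76.1 322. ] [609.1 -53.7 360.2]
ktop 34 [597.3 -63.3 356.7] [597.3 -64.3 357.3]
foot 36 (array([714.9,  57.7]), np.float64(3.249154252521044))
body (array([553.3,  73.3]), np.float64(8.766803050840096))
0.7
```

```bash
cat >> h.py <<'E'
C=np.array([714.,55.])
def delta(w,yjaw=None):
    "tool-frame shift from measured pose to world target; turn so jaw axis has heading yjaw (deg)"
    s=sensors.read_state();R=np.array(s["tcp_rot"]);d=R.T@(np.array(w)-s["ee_pos"])
    h=np.degrees(np.arctan2(R[1,1],R[0,1]));t=0
    if yjaw is not None: t=-((yjaw-h+90)%180-90)
    print("shift",d.round(1),"turn",round(t,1),"jaw",round(h,1),"tilt",R[2].round(3)); return s
E
python3 -c "
from h import *
delta([596.5,-66,400],136)"
```

```text
shift [-589.2 -460.7 -168.7] turn -63.3 jaw 72.7 tilt [-0.  0. -1.]
```

```bash
J="python3 -m jog"; python3 -m jog '[[-589,-461,-169,-63,1],[-589,-461,-169,-63,1],[-589,-461,-169,-63,1],[-589,-461,-169,-63,1],[-589,-461,-169,-63,1],[-589,-461,-169,-63,1],[-589,-461,-169,-63,1],[-589,-461,-169,-63,1],[-589,-461,-169,-63,1],[-589,-461,-169,-63,1],[-589,-461,-169,-63,1],[-589,-461,-169,-63,1]]'; python3 -c "
from h import *
delta([596.5,-66,400],136)"
```

```text
time: 1.7
ee_pos: [427.6, 178.7, 333.6]
tcp_rot: [[-0.698, -0.716, 0.001], [-0.716, 0.698, 0.0], [-0.001, -0.0, -1.0]]
contact_force: [0.5, 2.2, -0.3]
finger_gap: 1.001
shift [  57.3 -291.8  -66.3] turn -0.3 jaw 135.7 tilt [-0.001 -0.    -1.   ]
```

```bash
python3 -m jog '[[57,-292,-66,0,1],[57,-292,-66,0,1],[57,-292,-66,0,1],[57,-292,-66,0,1],[57,-292,-66,0,1],[57,-292,-66,0,1],[57,-292,-66,0,1],[57,-292,-66,0,1],[57,-292,-66,0,1],[57,-292,-66,0,1],[57,-292,-66,0,1]]'; python3 - <<'E'
from h import *
delta([596.5,-66,322],136)
a,_=optics.get_image("scene");b,_=optics.get_image("top")
cv2.imwrite("pics/c.png",np.hstack([cv2.resize(a[60:260,240:440],(400,400)),cv2.resize(b[100:250,240:390],(400,400))]))
E
```

```text
time: 2.62
ee_pos: [595.6, -63.5, 398.4]
tcp_rot: [[-0.698, -0.716, -0.001], [-0.716, 0.698, 0.001], [0.0, 0.001, -1.0]]
contact_force: [0.3, 0.5, -0.5]
finger_gap: 1.001
shift [ 1.1 -2.5 76.4] turn -0.3 jaw 135.7 tilt [ 0.     0.001 -1.   ]
```

View pics/c.png

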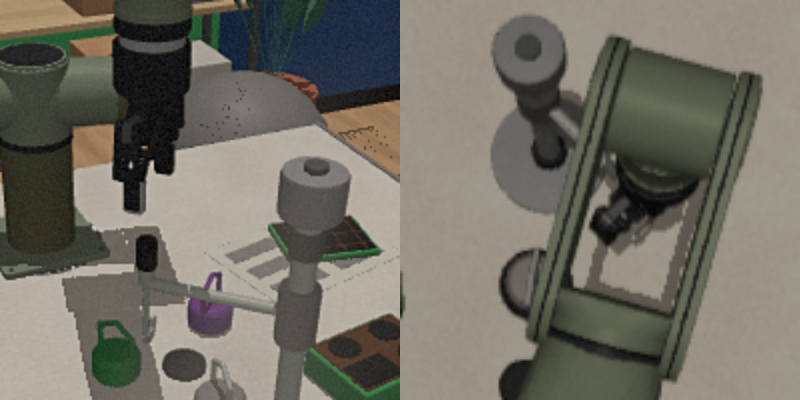

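The gripper is above the knob (left crop: knob (146,240), fingers straddling it from above). I descend and close.

```bash
python3 -m jog '[[1,-2,20,0,1],[1,-2,40,0,1],[1,-2,55,0,1],[1,-2,68,0,1],[1,-2,76,0,1],[1,-2,76,0,1],[1,-2,76,0,0],[1,-2,76,0,-1],[1,-2,76,0,-1],[1,-2,76,0,-1],[1,-2,76,0,-1],[1,-2,76,0,-1]]'; python3 -m jog '[[0,0,0,0,-1],[0,0,0,0,-1],[0,0,0,0,-1],[0,0,0,0,-1]]'; python3 - <<'E'
from h import *
b,_=optics.get_image("top");a,_=optics.get_image("scene")
cv2.imwrite("pics/d.png",np.hstack([cv2.resize(a[60:260,240:440],(400,400)),cv2.resize(b[100:250,240:390],(400,400))]))
E
```

```text
time: 3.72
ee_pos: [597.3, -66.5, 323.5]
tcp_rot: [[-0.698, -0.716, 0.001], [-0.716, 0.698, -0.0], [-0.001, -0.001, -1.0]]
contact_force: [0.9, 0.8, 1.9]
finger_gap: 0.265
time: 4.05
ee_pos: [597.2, -66.5, 323.1]
tcp_rot: [[-0.698, -0.716, 0.001], [-0.716, 0.698, 0.0], [-0.001, -0.001, -1.0]]
contact_force: [1.7, 0.7, 1.4]
finger_gap: 0.258
```

View pics/d.png

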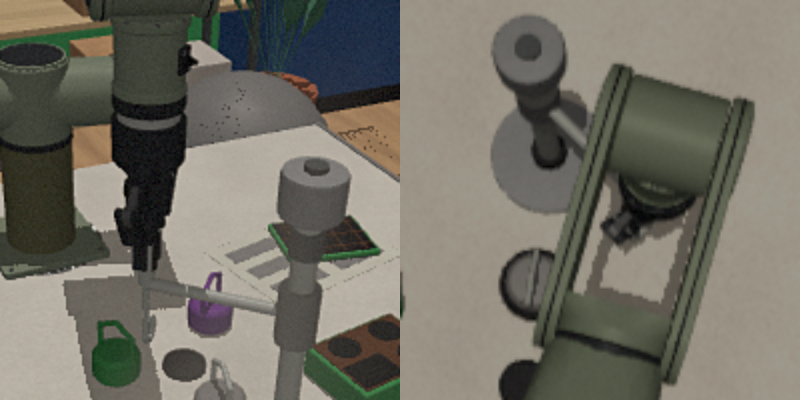

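Gripped: the gap matches the 24 mm knob, and the TCP is at z≈323 at the top stop. Now I draw it down.

```bash
cat >> h.py <<'E'
def force(k=6):
    F=[]
    for i in range(k):
        optics.get_image("top");s=sensors.read_state();F.append(s["contact_force"])
    F=np.array(F);print("F",F.mean(0).round(2),"sd",F.std(0).round(2),"pos",np.round(s["ee_pos"],1),"gap",round(s["finger_gap"],3),"t",round(s["time"],2));return s
E
python3 -m jog '[[0,0,5,0,-1],[0,0,14,0,-1],[0,0,24,0,-1],[0,0,34,0,-1],[0,0,44,0,-1],[0,0,54,0,-1],[0,0,64,0,-1],[0,0,70,0,-1],[0,0,74,0,-1],[0,0,74,0,-1],[0,0,74,0,-1]]'; python3 -c "
from h import *
force()"
```

```text
time: 5.07
ee_pos: [597.6, -65.9, 248.7]
tcp_rot: [[-0.698, -0.716, 0.002], [-0.716, 0.698, 0.001], [-0.002, -0.001, -1.0]]
contact_force: [2.6, 3.2, 6.7]
finger_gap: 0.265
F [2.69 2.73 6.14] sd [0.34 0.17 0.2 ] pos [597.7 -65.9 249.1] gap 0.264 t 5.37
```

```bash
python3 -m jog '[[0,0,5,0,-1],[0,0,14,0,-1],[0,0,24,0,-1],[0,0,34,0,-1],[0,0,44,0,-1],[0,0,54,0,-1],[0,0,64,0,-1],[0,0,70,0,-1],[0,0,74,0,-1],[0,0,74,0,-1],[0,0,74,0,-1]]'; python3 - <<'E'
from h import *
np.set_printoptions(precision=1,suppress=True)
force()
b,e=optics.get_image("top");a,d=optics.get_image("scene")
P=cloud("scene",d);X,Y,Z=P[...,0],P[...,1],P[...,2]
m=(d>0)&(np.hypot(X-600,Y+65)<45)&(Z>45)&(Z<125);q=P[m];print("hook pts",len(q),q.min(0) if len(q) else 0,q.max(0) if len(q) else 0)
for t in("hook","handle"):print(t,[(np.round(r["location"]),round(r["conf"],2)) for r in search_frame(t,"scene")[:3]])
# robot links near head
P=cloud("top",e);m=(e>0)&(P[...,2]>400)&(P[...,2]<700)&(P[...,0]>480)&(P[...,1]<20)
q=P[m];print("link",q.min(0),q.max(0))
cv2.imwrite("pics/e.png",np.hstack([cv2.resize(a[170:310,270:410],(400,400),interpolation=2),cv2.resize(b[80:250,220:390],(400,400))]))
E
```

```text
time: 6.28
ee_pos: [599.2, -65.7, 176.7]
tcp_rot: [[-0.698, -0.716, 0.006], [-0.716, 0.698, 0.001], [-0.005, -0.004, -1.0]]
contact_force: [3.8, 4.1, 11.8]
finger_gap: 0.257
F [ 3.   4.1 11.5] sd [0.6 0.4 0.3] pos [599.3 -65.8 177.2] gap 0.266 t 6.58
hook pts 80 [572.7 -72.4  68.4] [602.4 -45.9 124. ]
hook [(array([703.,  36., 159.]), 0.67)]
handle [(array([358., 156.,  36.]), 0.94), (array([406., -32.,  40.]), 0.94), (array([702.,  34., 160.]), 0.62)]
link [ 480.1 -129.1  400.3] [650.5  20.  572.5]
```

View pics/e.png

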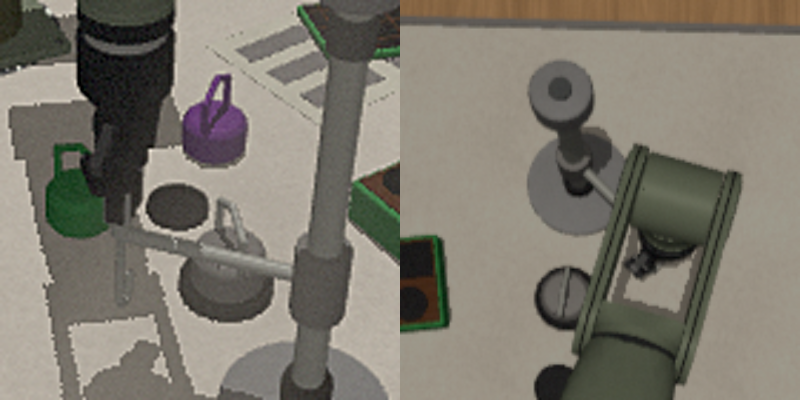

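The hook hangs beside the weight (left crop: hook (125,295), weight handle (228,212)). The force matches the spring law: 11.5 N at about 146 mm. Now I swing in two arcs, checking the radial force midway.

```bash
python3 -m jog '[[-0.1,5.9,0,2,-1],[-0.6,14.6,0,5,-1],[-1.6,23.4,0,8,-1],[-3.1,32.1,0,11,-1],[-5,40.6,0,14,-1],[-7.3,49.1,0,17,-1],[-10.1,57.5,0,20,-1],[-12.2,62.9,0,22,-1],[-14.5,68.3,0,24,-1],[-14.5,68.3,0,24,-1],[-14.5,68.3,0,24,-1]]'; python3 - <<'E'
from h import *
s=force(3)
v=np.array(s["ee_pos"])[:2]-C;print("r",np.hypot(*v),"heading",np.degrees(np.arctan2(v[1],v[0]))%360);delta([549,69,100])
E
```

```text
time: 7.7
ee_pos: [560.6, -8.3, 177.3]
tcp_rot: [[-0.929, -0.371, 0.007], [-0.371, 0.929, -0.001], [-0.006, -0.003, -1.0]]
contact_force: [2.3, 1.7, 11.3]
finger_gap: 0.261
F [ 2.75  2.15 11.39] sd [0.92 0.48 0.21] pos [560.7  -8.4 177.3] gap 0.265 t 7.85
r 165.9092243555559 heading 202.4834830383989
shift [-17.4  76.5  77.1] turn 0 jaw 111.8 tilt [-0.006 -0.003 -1.   ]
```

```bash
python3 -m jog '[[-0.1,5.9,0,2,-1],[-0.6,14.6,0,5,-1],[-1.6,23.4,0,8,-1],[-2.1,26.3,0,9,-1],[-2.1,26.3,0,9,-1],[-2.1,26.3,0,9,-1]]'; python3 - <<'E'
from h import *
np.set_printoptions(precision=1,suppress=True)
s=force(2)
b,e=optics.get_image("top");a,d=optics.get_image("scene")
p=np.array(s["ee_pos"]);v=p[:2]-C;th=np.arctan2(v[1],v[0]);u=v/np.hypot(*v);t=np.array([u[1],-u[0]])
print("heading",np.degrees(th)%360,"r",np.hypot(*v))
hk=np.append(C+170*u+13*t,p[2]+19-118-3)
im=cv2.resize(a[190:310,290:410],None,fx=6,fy=6,interpolation=2)[:590]
def mk(w,c):
    q=(w2px("scene",w)-[290,190])*6;cv2.circle(im,tuple(int(x) for x in q+3),4,c,1);print(q)
print("hook",hk);mk(hk,(0,0,255))                       # predicted bowl
mk(hk+np.append(14*t,16),(0,255,255))                   # predicted tip
mk(np.array([549,69,102.]),(255,0,0)); mk(np.array([549,69,54.]),(255,0,255))
cv2.imwrite("pics/f.png",im)
E
```

```text
time: 8.35
ee_pos: [552.7, 16.7, 177.1]
tcp_rot: [[-0.975, -0.221, 0.007], [-0.221, 0.975, -0.001], [-0.006, -0.003, -1.0]]
contact_force: [1.9, 1.5, 11.0]
finger_gap: 0.264
F [ 2.5  1.2 11.7] sd [0.1 0.1 0.7] pos [552.8  16.6 177.1] gap 0.264 t 8.45
heading 193.410422196548 r 165.7464304098071
hook [545.6  28.2  75.1]
[280.5 382.3]
[306.3 342. ]
[369.1 316. ]
[362.7 399. ]
```

View pics/f.png

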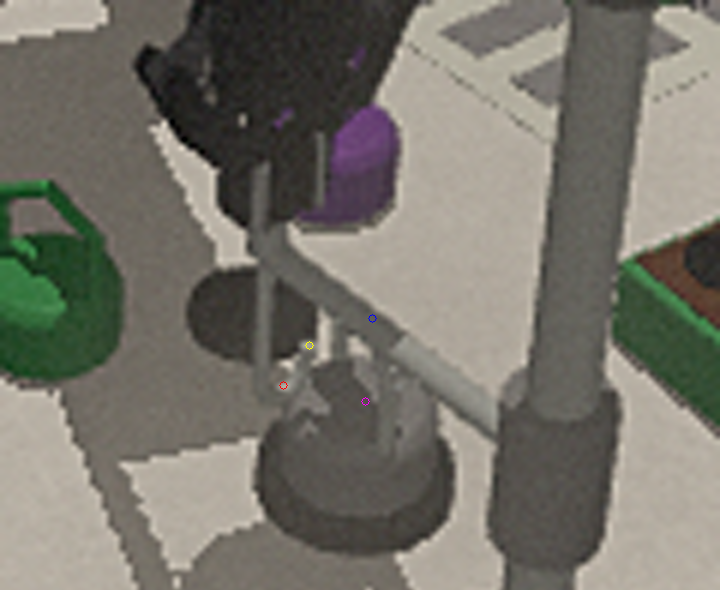

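The predicted bowl (281,382) and tip (307,342) overlay the visible hook, and the body centre agrees. The height is good, so I swing in slowly.

```bash
python3 -m jog '[[0,5.8,0,2,-1],[-0.4,11.6,0,4,-1],[-0.9,17.4,0,6,-1],[-1.4,20.2,0,7,-1],[-1.6,23.1,0,8,-1],[-1.6,23.1,0,8,-1]]'; python3 -c "
from h import *
force(2)"
```

```text
time: 9.05
ee_pos: [549.0, 39.7, 177.0]
tcp_rot: [[-0.997, -0.083, 0.006], [-0.083, 0.997, -0.001], [-0.006, -0.002, -1.0]]
contact_force: [0.9, 1.7, 12.1]
finger_gap: 0.265
F [ 1.75  0.71 11.03] sd [0.06 0.19 0.02] pos [549.1  39.4 177.1] gap 0.264 t 9.15
```

```bash
python3 -m jog '[[0,2.9,0,1,-1],[-0.1,5.8,0,2,-1],[-0.2,8.7,0,3,-1],[-0.4,11.6,0,4,-1],[-0.6,14.5,0,5,-1],[-0.9,17.4,0,6,-1],[-0.9,17.4,0,6,-1],[-0.9,17.4,0,6,-1]]'; python3 - <<'E'
from h import *
np.set_printoptions(precision=1,suppress=True)
s=force(2)
a,d=optics.get_image("scene");b,e=optics.get_image("top")
p=np.array(s["ee_pos"]);v=p[:2]-C;u=v/np.hypot(*v);t=np.array([u[1],-u[0]])
hk=np.append(C+170*u+13*t,p[2]+19-118-3);print("heading",np.degrees(np.arctan2(v[1],v[0]))%360,"hook",hk)
im=cv2.resize(a[190:310,290:410],None,fx=4.9,fy=4.9,interpolation=2)
cv2.imwrite("pics/g.png",im);np.save("s1.npy",d)
P=cloud("scene",d);X,Y,Z=P[...,0],P[...,1],P[...,2]
m=(d>0)&(np.hypot(X-549,Y-69)<40)&(Z>25)&(Z<50);q=P[m];print("body side",len(q),np.median(q,0))
d0=np.load("scene0.npy");P0=cloud("scene",d0);X,Y,Z=P0[...,0],P0[...,1],P0[...,2];m=(d0>0)&(np.hypot(X-549,Y-69)<40)&(Z>25)&(Z<50);print("before",m.sum(),np.median(P0[m],0))
E
```

```text
time: 9.82
ee_pos: [548.4, 56.8, 176.9]
tcp_rot: [[-1.0, 0.021, 0.006], [0.021, 1.0, -0.001], [-0.006, -0.001, -1.0]]
contact_force: [0.9, 1.2, 11.7]
finger_gap: 0.267
F [ 0.9  1.3 10.7] sd [0.2 0.6 0.1] pos [548.4  56.7 176.9] gap 0.261 t 9.92
heading 179.40315444480976 hook [544.1  69.8  74.9]
body side 196 [575.7  50.4  38.4]
before 198 [575.5  51.2  38.7]
```

View pics/g.png

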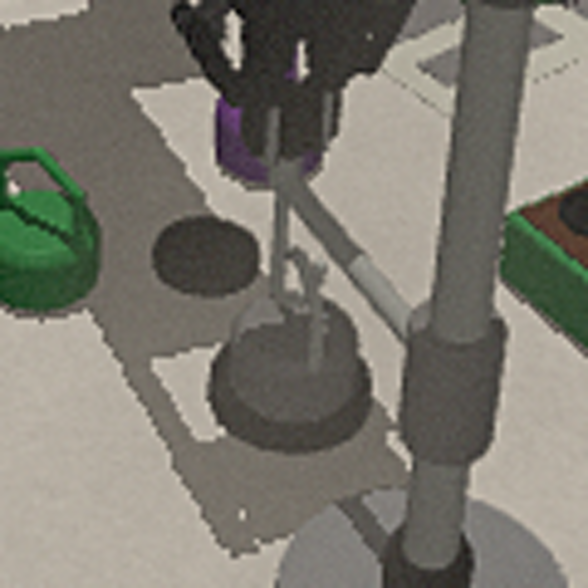

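The hook is through the window, with stem (278,240) and point (320,265) on either side of the handle peak (297,255). The weight is unmoved. Now I let it up slowly.

```bash
python3 -m jog '[[0,0,-3,0,-1],[0,0,-6,0,-1],[0,0,-9,0,-1],[0,0,-12,0,-1],[0,0,-15,0,-1],[0,0,-17,0,-1],[0,0,-19,0,-1],[0,0,-20,0,-1],[0,0,-20,0,-1]]'; python3 -c "
from h import *
force(3)"; python3 -m jog '[[0,0,-1,0,-1],[0,0,-2,0,-1],[0,0,-3,0,-1],[0,0,-4,0,-1],[0,0,-5,0,-1],[0,0,-6,0,-1],[0,0,-7,0,-1],[0,0,-8,0,-1],[0,0,-9,0,-1],[0,0,-10,0,-1],[0,0,-11,0,-1],[0,0,-12,0,-1]]'; python3 -c "
from h import *
force(4)"
```

```text
time: 10.77
ee_pos: [547.9, 56.8, 196.7]
tcp_rot: [[-1.0, 0.021, 0.005], [0.021, 1.0, -0.001], [-0.005, -0.001, -1.0]]
contact_force: [0.1, 1.4, 10.1]
finger_gap: 0.26
F [0.41 0.55 9.81] sd [0.51 0.92 0.37] pos [547.8  56.8 196.5] gap 0.261 t 10.92
time: 11.92
ee_pos: [546.7, 56.9, 206.9]
tcp_rot: [[-1.0, 0.022, 0.001], [0.022, 1.0, -0.001], [-0.001, -0.001, -1.0]]
contact_force: [3.5, 1.3, 4.1]
finger_gap: 0.266
F [2.46 1.1  5.03] sd [0.54 0.25 0.5 ] pos [546.8  56.9 207. ] gap 0.264 t 12.12
```

```bash
python3 -m jog '[[0,0,-1,0,-1],[0,0,-2,0,-1],[0,0,-3,0,-1],[0,0,-4,0,-1],[0,0,-5,0,-1],[0,0,-6,0,-1],[0,0,-7,0,-1],[0,0,-8,0,-1],[0,0,-9,0,-1],[0,0,-10,0,-1],[0,0,-10,0,-1],[0,0,-10,0,-1]]'; python3 - <<'E'
from h import *
np.set_printoptions(precision=1,suppress=True)
s=force(5)
a,d=optics.get_image("scene")
cv2.imwrite("pics/h.png",cv2.resize(a[190:310,290:410],None,fx=4.9,fy=4.9,interpolation=2))
E
```

```text
time: 13.12
ee_pos: [546.4, 57.1, 216.9]
tcp_rot: [[-1.0, 0.023, 0.0], [0.023, 1.0, -0.0], [-0.0, -0.0, -1.0]]
contact_force: [2.3, 0.6, 5.0]
finger_gap: 0.26
F [2.7 1.1 4.4] sd [0.3 0.4 0.5] pos [546.4  57.1 216.8] gap 0.266 t 13.37
```

View pics/h.png

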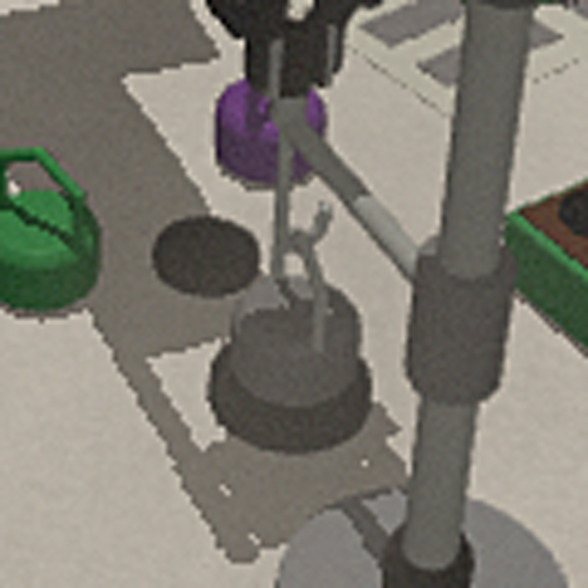

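The bar sits in the bowl and the weight is lifting (4.4 N remaining at a draw of 106 mm, so the weight is about 4.3 N and should balance near z≈280). I continue slowly.

```bash
python3 -m jog '[[0,0,-1,0,-1],[0,0,-3,0,-1],[0,0,-5,0,-1],[0,0,-8,0,-1],[0,0,-11,0,-1],[0,0,-14,0,-1],[0,0,-17,0,-1],[0,0,-20,0,-1],[0,0,-23,0,-1],[0,0,-26,0,-1],[0,0,-28,0,-1],[0,0,-30,0,-1]]'; python3 -m jog '[[0,0,-2,0,-1],[0,0,-4,0,-1],[0,0,-6,0,-1],[0,0,-8,0,-1],[0,0,-10,0,-1],[0,0,-12,0,-1],[0,0,-14,0,-1],[0,0,-16,0,-1],[0,0,-18,0,-1],[0,0,-19,0,-1],[0,0,-20,0,-1],[0,0,-20,0,-1]]'; python3 -c "
from h import *
force(20)"
```

```text
time: 14.42
ee_pos: [545.9, 57.1, 246.7]
tcp_rot: [[-1.0, 0.023, -0.001], [0.023, 1.0, 0.0], [0.001, 0.0, -1.0]]
contact_force: [1.5, 0.4, 1.8]
finger_gap: 0.266
time: 15.42
ee_pos: [545.9, 57.1, 266.7]
tcp_rot: [[-1.0, 0.023, -0.001], [0.023, 1.0, 0.0], [0.001, 0.0, -1.0]]
contact_force: [-2.0, 1.1, 0.9]
finger_gap: 0.262
F [-3.18  1.07  0.6 ] sd [0.66 0.49 0.54] pos [546.1  57.1 266.6] gap 0.263 t 16.42
```

```bash
python3 -m jog '[[0.2,0,-1,0,-1],[0.4,0,-2,0,-1],[0.6,0,-3.5,0,-1],[0.8,0,-5,0,-1],[1,0,-6.5,0,-1],[1,0,-8,0,-1],[1,0,-9.5,0,-1],[1,0,-11,0,-1],[1,0,-12.5,0,-1],[1,0,-13.5,0,-1],[1,0,-14,0,-1],[1,0,-14,0,-1]]'; python3 -c "
from h import *
force(40)"; python3 -m jog '[[0,0,0,0,-1],[0,0,0,0,-1],[0,0,0,0,-1],[0,0,0,0,-1],[0,0,0,0,-1],[0,0,0,0,-1],[0,0,0,0,-1],[0,0,0,0,-1]]'; python3 -c "
from h import *
s=force(10)
print(len(s))"
```

```text
time: 17.42
ee_pos: [545.5, 57.1, 281.0]
tcp_rot: [[-1.0, 0.023, 0.001], [0.023, 1.0, -0.0], [-0.001, 0.0, -1.0]]
contact_force: [-0.4, 1.4, 0.8]
finger_gap: 0.262
F [0.52 1.57 0.03] sd [0.76 0.44 0.46] pos [545.4  57.1 280.8] gap 0.262 t 19.42
time: 20.08
ee_pos: [545.3, 57.1, 280.8]
tcp_rot: [[-1.0, 0.023, 0.0], [0.023, 1.0, -0.0], [-0.0, -0.0, -1.0]]
contact_force: [1.0, 2.0, -0.0]
finger_gap: 0.266
F [1.05 1.66 0.42] sd [0.32 0.52 0.53] pos [545.3  57.1 280.8] gap 0.263 t 20.58
9
```

```bash
python3 -m jog '[[0,0,-0.5,0,-1],[0,0,-1,0,-1],[0,0,-1.5,0,-1],[0,0,-2,0,-1],[0,0,-2.5,0,-1],[0,0,-3,0,-1],[0,0,-3,0,-1],[0,0,-3,0,-1],[0,0,-3,0,-1],[0,0,-3,0,-1],[0,0,-3,0,-1],[0,0,-3,0,-1]]'; cat >> h.py <<'E'
def wz():
    "height markers: median z of weight body-side band, arm top, from scene depth; and image"
    a,d=optics.get_image("scene");P=cloud("scene",d);X,Y,Z=P[...,0],P[...,1],P[...,2]
    m=(d>0)&(np.hypot(X-712,Y-53)<40)&(Z>150)&(Z<420);col=P[m]
    m=(d>0)&(abs(Y-53)<16)&(X>590)&(X<670)&(Z>180)&(Z<330);q=P[m]
    m=(d>0)&(np.hypot(X-546,Y-69)<45)&(Z>60)&(Z<235);w=P[m]
    print("arm z",len(q),q[:,2].mean().round(2) if len(q) else None,"weight z mean/min",len(w),w[:,2].mean().round(2),np.percentile(w[:,2],3).round(1),"xy",w[:,:2].mean(0).round(1));return a
E
python3 -c "
from h import *
force(15)
for i in range(5): wz()
a=wz();cv2.imwrite('pics/before.png',a)"
```

```text
time: 21.58
ee_pos: [545.3, 57.1, 283.8]
tcp_rot: [[-1.0, 0.023, -0.0], [0.023, 1.0, -0.0], [0.0, -0.0, -1.0]]
contact_force: [1.2, 1.5, -0.2]
finger_gap: 0.262
F [0.86 1.39 0.03] sd [0.48 0.43 0.51] pos [545.3  57.1 283.8] gap 0.262 t 22.33
arm z 151 266.42 weight z mean/min 766 137.64 98.4 xy [558.8  59.6]
arm z 148 266.26 weight z mean/min 771 137.73 98.4 xy [558.9  59.7]
arm z 151 266.42 weight z mean/min 772 137.49 97.7 xy [558.8  59.7]
arm z 153 266.49 weight z mean/min 773 137.52 98.3 xy [558.8  59.8]
arm z 150 266.26 weight z mean/min 768 137.39 98.3 xy [558.9  59.8]
arm z 152 266.49 weight z mean/min 770 137.5 98.2 xy [558.9  59.7]
```

The weight hangs still and the depth marker on the arm repeats to 0.1 mm. I ease up 2 mm more, then open a little and watch.

```bash
python3 -m jog '[[0,0,-0.5,0,-1],[0,0,-1,0,-1],[0,0,-1.5,0,-1],[0,0,-2,0,-1],[0,0,-2,0,-1],[0,0,-2,0,-1]]';  python3 -c "
from h import *
force(8)
wz();wz()"; python3 -m jog '[[0,0,0,0,-0.4],[0,0,0,0,-0.3],[0,0,0,0,-0.2],[0,0,0,0,-0.2]]';  python3 -c "
from h import *
for i in range(6): wz()
force(6)
wz()"
```

```text
time: 23.13
ee_pos: [545.3, 57.1, 285.8]
tcp_rot: [[-1.0, 0.023, -0.0], [0.023, 1.0, -0.0], [0.0, -0.0, -1.0]]
contact_force: [0.8, 1.2, 0.6]
finger_gap: 0.262
F [ 0.54  1.4  -0.49] sd [0.41 0.56 0.4 ] pos [545.3  57.1 285.8] gap 0.263 t 23.53
arm z 155 268.52 weight z mean/min 768 139.58 100.7 xy [558.9  59.9]
arm z 153 268.41 weight z mean/min 767 139.62 100.9 xy [558.9  59.9]
time: 23.97
ee_pos: [545.1, 56.9, 285.7]
tcp_rot: [[-1.0, 0.023, -0.001], [0.023, 1.0, -0.0], [0.0, -0.0, -1.0]]
contact_force: [0.2, -0.2, 0.3]
finger_gap: 0.395
arm z 152 260.63 weight z mean/min 778 132.02 92.2 xy [560.  60.]
arm z 154 260.73 weight z mean/min 773 132.07 91.7 xy [559.9  59.9]
arm z 153 260.69 weight z mean/min 778 132.06 91.6 xy [559.8  59.8]
arm z 152 260.96 weight z mean/min 772 132.06 92.0 xy [559.7  59.7]
arm z 153 260.63 weight z mean/min 774 132.16 92.1 xy [559.9  59.8]
arm z 155 260.56 weight z mean/min 771 131.95 91.9 xy [559.9  59.7]
F [-0.2   0.1  -0.18] sd [0.56 0.5  0.38] pos [545.3  57.1 285.8] gap 0.401 t 24.57
arm z 154 260.54 weight z mean/min 774 132.05 91.8 xy [559.8  59.8]
```

On release it sank 8 mm and then held: the balance is a little lower than I set it. The spring arm now rests in its friction band, so I regrip at this height and let go again cleanly.

```bash
python3 -m jog '[[0,0,2,0,-0.2],[0,0,5,0,-0.2],[0,0,7,0,-0.2],[0,0,8,0,-0.2],[0,0,8,0,-0.2],[0,0,8,0,-0.2],[0,0,8,0,-0.35],[0,0,8,0,-0.45],[0,0,8,0,-1],[0,0,8,0,-1],[0,0,8,0,-1],[0,0,8,0,-1]]';  python3 -c "
from h import *
force(25)
wz();wz()"
```

```text
time: 25.62
ee_pos: [545.4, 57.1, 277.9]
tcp_rot: [[-1.0, 0.023, 0.0], [0.023, 1.0, -0.0], [-0.0, -0.0, -1.0]]
contact_force: [0.6, 0.7, 0.1]
finger_gap: 0.265
F [0.45 0.21 0.28] sd [0.6  0.61 0.42] pos [545.3  57.1 277.8] gap 0.261 t 26.87
arm z 154 260.38 weight z mean/min 774 131.66 92.1 xy [559.6  59.8]
arm z 151 260.3 weight z mean/min 774 131.78 91.0 xy [559.5  59.9]
```

```bash
python3 -m jog '[[0,0,0,0,-0.4],[0,0,0,0,-0.3],[0,0,0,0,-0.2],[0,0,0,0,-0.2]]';  python3 -c "
from h import *
for i in range(4): wz()"
```

```text
time: 27.3
ee_pos: [545.1, 57.1, 277.6]
tcp_rot: [[-1.0, 0.023, -0.001], [0.023, 1.0, 0.0], [0.001, 0.0, -1.0]]
contact_force: [0.1, 0.5, 0.5]
finger_gap: 0.4
arm z 156 260.58 weight z mean/min 777 131.82 91.5 xy [559.6  60.2]
arm z 154 260.62 weight z mean/min 775 131.79 92.1 xy [559.6  60.2]
arm z 151 260.66 weight z mean/min 778 131.7 91.9 xy [559.6  60.2]
arm z 157 260.83 weight z mean/min 773 131.69 92.0 xy [559.6  60.1]
```

It stayed put (+0.3 mm). Now I open fully, rise straight up clear of the knob, and check.

```bash
python3 -m jog '[[0,0,0,0,0],[0,0,0,0,0.5],[0,0,0,0,1],[0,0,0,0,1],[0,0,-4,0,1],[0,0,-12,0,1],[0,0,-24,0,1],[0,0,-40,0,1],[0,0,-60,0,1],[0,0,-80,0,1],[0,0,-95,0,1],[0,0,-100,0,1]]';  python3 - <<'E'
from h import *
for i in range(3): wz()
a=wz();force(20);wz();wz()
b,_=optics.get_image("top")
cv2.imwrite("pics/z.png",np.hstack([cv2.resize(a[60:310,240:490],(400,400)),cv2.resize(b[80:250,220:390],(400,400))]))
E
```

```text
time: 28.5
ee_pos: [546.8, 57.0, 382.8]
tcp_rot: [[-1.0, 0.022, 0.008], [0.022, 1.0, -0.0], [-0.008, -0.0, -1.0]]
contact_force: [-0.1, -0.7, 0.1]
finger_gap: 1.005
arm z 152 260.64 weight z mean/min 778 131.66 91.2 xy [559.6  60.2]
arm z 155 260.53 weight z mean/min 776 131.45 91.8 xy [559.7  60.1]
arm z 153 260.65 weight z mean/min 778 131.64 91.4 xy [559.6  60.2]
arm z 149 260.53 weight z mean/min 775 131.71 91.3 xy [559.7  60.1]Traceback (most recent call last):
  File "<stdin>", line 3, in <module>
  File "h.py", line 25, in force
    optics.get_image("top");s=sensors.read_state();F.append(s["contact_force"])
    ~~~~~~~~~~~~~~~~^^^^^^^
ValueError: 200 camera calls are used up
```

The camera calls are used up, but the last measurements show the arm and weight steady with the gripper clear. I wait a moment for any swing to die down, then hand in.

```bash
python3 -m jog '[[0,0,0,0,1],[0,0,0,0,1],[0,0,0,0,1],[0,0,0,0,1],[0,0,0,0,1],[0,0,0,0,1],[0,0,0,0,1],[0,0,0,0,1],[0,0,0,0,1],[0,0,0,0,1],[0,0,0,0,1],[0,0,0,0,1]]'; python3 -c "
from station import manip
print(manip.job_done())"
```

```text
time: 29.95
ee_pos: [545.3, 57.1, 377.8]
tcp_rot: [[-1.0, 0.023, 0.0], [0.023, 1.0, -0.0], [-0.0, -0.0, -1.0]]
contact_force: [-0.1, -0.9, -0.6]
finger_gap: 1.004
the job is handed in; nothing more can be done
None
```

The weight hangs on the hook clear of the dish with the spring arm balanced. I handed the job in at about 30 s. The first release was not clean, though.

- **Hooking and lifting:** I gripped the knob, drew the arm down about 146 mm and swung the hook in under the handle. The weight still stood and had not moved. I then let the arm up slowly until it carried the weight.
- **First release, failed check:** I had set it a little too high, because the force reading near balance was noisy. When the fingers opened, the arm sank about 8 mm and then held.
- **Second release:** I regripped at that height and let go again. The arm moved only about 0.3 mm.
- **Final checks:** With the gripper withdrawn 100 mm above, the arm height held at 260.5–260.7 mm over the last four depth readings, and the weight's position was steady.
- **Not checked:** The 200 camera calls ran out before a final picture. I therefore did not visually check the last second before hand-in, or that the other things were undisturbed. I saw no unexpected contact forces during the job.

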